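# Seat the turned pan support on the stove

### The job

The round pan support of the table-top gas stove was put back turned the wrong way, so it stands proud on the locating pin. Push it round by its prongs with the fingertips until the notch in its rim is over the pin, then press it down until it is fully home on the stove. Only push and press: do not lift the support, and leave the gas knob and the things standing round the stove as they are.

Things in the scene. Friction and masses are not known exactly. Their poses are not given: they have to be found in the camera images.
- stove: White table-top cassette stove, 250 x 330 mm, hob top 72 mm above the worktop, fixed where it stands. Origin under its centre, x to its back, y to its left. On its right (75 to 160 mm right of the origin) a rounded housing for the gas cartridge, top at 101 mm; the burner is left of the middle
- burner_axis (a point): The vertical axis about which the support turns, at the hob top (72 mm above the worktop), 45 mm left of the stove's origin. On it stand an aluminium collar (radius 50 mm, 18 mm high) on which the support slides and, inside the collar, the burner (radius 34 mm, its cap 25 mm above the hob top)
- pin_top (a point): Top of the steel locating pin: 14 mm across, domed, 11 mm above the hob top, its centre 100 mm from the burner axis at the stove's front left (135 degrees from the stove's x towards its y). Half of it shows beyond the support's rim. Just outside it (109 to 114 mm from the axis) an upright dark tongue 22 mm wide stands 26 mm above the hob top
- support_centre (a point): Centre of the support, on the burner axis, at the upper face of its plate; x points to the notch, z up. Dark steel ring plate, outer radius 100, bore radius 51, 4 mm thick (7 at the rim bead), 350 g. Upper face 87 mm above the worktop at the start, 77 mm when home
- support_prong (a point): Middle of the top edge of one of the support's four upright radial prongs, 67 mm from the axis and 23 mm above the plate's upper face. The prongs are 6 mm thick and reach from 43 to 94 mm from the axis; they stand at 45 (this one), 135, 225 and 315 degrees anticlockwise from the notch
- support_notch (a point): Notch in the support's rim, 17 mm wide, 15 mm deep, open outwards: the middle of its mouth, 100 mm from the axis, at the underside of the plate. Pressed down, the pin's dome guides it over from about 3 mm either side
- pan_support (a joint): How far the support is pressed down, m: 0 as it stands on the pin, 0.010 fully home, negative when lifted. Leaf springs in the collar hold it at any height: about 6 N of push moves it down once the notch is over the pin; elsewhere the pin blocks it. It cannot shift sideways or tilt
- pan_support_turn (a joint): Turn of the support about the burner axis, rad, anticlockwise from above; it turns all the way round in either direction with about 0.06 N m of friction and stays where it is left. The notch is over the pin at pi (equally -pi)
- gas_knob (a joint): The black gas knob, radius 17 mm, on the front end of the cartridge housing; 0 = off, rad; leave alone
- egg_box: Egg box, 106 x 156 x 72 mm, close to the left of the stove; origin under its centre; loose, leave alone
- timer: Egg timer, 64 mm across, 55 mm high, to the left of the stove; origin under its centre; loose, leave alone
- mug: Dotted mug, 82 x 114 x 91 mm, to the left of the stove, beyond the egg box; origin under its middle; loose, leave alone

How it is judged:
By the outcome, as a careful person would: the job done as asked, in the order asked, and still so for the second after the job is handed in, with the robot touching nothing.
It also fails if it takes over 54 s, if anything falls off the work surface, if the arm or the gripper's body presses on something with over 40 N, if the wrist force passes 120 N, or if a joint passes its speed limit or range.

### The arm

A 6-joint arm with a two-finger parallel gripper is mounted at the origin on a cart in front of the work surface, level with it; the furniture and walls round the work are solid. World frame = base frame: x ahead of the robot, y to its left, z up, the work surface at z = 0. Lengths are in m, angles in rad, forces in N, time in s.
With the tool pointing down it reaches from about 0.375 to 0.975 m from the base axis. Payload 3.8 kg.
Tool frame: the origin (TCP) lies midway between the tips of the shut fingers; the grasp point (between the pads) lies 19 mm behind it; z points along the fingers, y is the line along which they close (so a half turn about z gives the same grasp; the last joint's range is limited). The gripper opens to 85 mm and grips with 20 to 120 N. Pads are 22 mm wide; open, the fingers measure 114 mm over their backs; the gripper's body (76 mm by 85 mm) begins 54 mm behind the grasp point. The pads swing forward as they close: fully open they stand 13 mm farther back than shut.
Start: joints at [-1.224, 0.264, 1.604, -0, 1.274, -0.037], TCP at [0.253, -0.626, 0.231] pointing down, gripper open.
Joint ranges: [-2.63, 2.63], [-0.94, 2.18], [0.31, 2.57], [-1.31, 4.45], [0, 2.66], [-2.55, 2.55]. Speed limits (rad/s): [2.57, 2.57, 3.14, 3.14, 3.14, 3.14].

### API

Orientations are given as a rotation vector (axis times angle).
In Python, from workcell import status, read_camera, workorder, masks_of gives the robot as it stands.
- The arm moves only by the tool drive_tool, never from a script. Its argument "rows" is a list of rows, each a list of 7 numbers: the turn, a rotation vector about the tool's x, y, z in degrees, then the shift along the tool's x, y, z in m, then the opening, from 0 (shut) to 1 (fully open). In form: [[ax, ay, az, tx, ty, tz, claw], ...]. A call has 1 to 8 rows; each row shifts and turns the commanded pose from where the row before left it, along the tool's axes as they then stand; what a row does not reach is not made up. A row lasts 1/12 s, in which the tool goes at most 41.7 mm and 7.16 degrees, less where a joint would pass 70% of its speed; a pose out of reach is approached as far as the arm can. A call is refused whole if a number of a shift passes 0.0417 or a number of a turn 7.16, either way. A call with a gripper value outside its range is refused whole. The fingers move at their own pace and stop on an object; "force" is the grip in N (left out, the last holds). Time passes only in rows, so rows that do not move let the fingers close. It gives the time, the measured TCP pose, the force, the opening and the grip force at its end, in the units of the state.
- status.read_state(): the state, without advancing time (a new reading comes with each control period).
- read_camera(name): name is "scene" or "side" or "wrist"; returns a dict with "color" (480x640x3 uint8, red, green, blue), "intrinsics" (3x3 intrinsics, pixels), "world_from_camera" (4x4, takes a point from camera to world coordinates); the wrist camera has in their place "mount" (4x4, takes a point from camera to tool coordinates, whose origin is the TCP and whose axes are the flange's). Camera axes: x right, y up, looking along -z (the intrinsics and any distortion apply to the point x, -y, -z); pixel columns grow to the right and rows downward; lengths in m; the calibration is good to about 2 mm. A picture is of the moment at which its call begins: read the wrist's pose just before it. There is no depth.
- workorder.finish_job(): hands the job in; it is judged then, once.
Trained networks look in a picture, given as the dict that the camera call returned (one of the last four; its "shot" number tells which), for a name from the list of things; names that differ only in an ending like _2 or _b are one class to them, and where a whole thing is asked for, a point or a joint stands for the part that bears it (a point fixed in the world has none). Each returns a list of dicts, best first, with "score" (0 to 1); they miss things now and then, are a little off and sometimes report something else, mostly with a low value. They report only what shows in the picture. A call takes as long as a camera call.
- masks_of(picture, name): "mask" (480x640 bool, what is visible of it) and "bbox" ([left, top, right, bottom] in pixels, round what is visible of it).
The state is a dict: "time": time; "q": joint angles; "joint_vel": joint speeds; "joint_torque": joint torques, N m; "tool_pos": TCP position; "tcp_rot": TCP orientation; "wrist_force": force on the tool from outside, world axes, zero at the start; "torque": the same for the moment, N m; "width": opening from 0.0 (shut) to 1.0 (fully open); "grip_force": force on a finger pad.
Only numpy, scipy, OpenCV 4.12 (cv2) and the standard library are available. Lean on these libraries where they do the work, as an engineer would, in place of code of your own. Each camera call takes 0.05 s, during which the arm holds its last target. There are 200 camera calls.

## Working session

There is one attempt and no reset: what is moved stays moved. The work goes in short steps, Python scripts to look and compute and a tool call to move; the robot and the scene stay as the last step left them, time stands still between calls to the robot, and variables do not carry over. Pictures are saved under pics/ and viewed, at most 12 in all, crops included, and the job is handed in when it is done.

Besides the shell and the picture viewer there is one more tool, called after "Request:" by a JSON object that holds its "op" and its "data", one argument or row to a line. drive_tool: Moves the arm, as the interface text tells. Its arguments: {"type":"object","properties":{"rows":{"type":"array"},"force":{"type":"number"}},"required":["rows"]}

```bash
mkdir -p pics; ls; python3 - <<'E'
from workcell import status, read_camera, masks_of
import cv2,numpy as np
print(status.read_state())
for n in ["scene","side"]:
    p=read_camera(n); cv2.imwrite(f"pics/{n}0.png",p["color"][:,:,::-1])
    print(n,p["intrinsics"],p["world_from_camera"],[k for k in p])
    for t in ["stove","support_notch","pan_support","gas_knob","egg_box","timer","mug","pin_top","support_prong"]:
        try:
            for m in masks_of(p,t)[:2]: 
                ys,xs=np.nonzero(m["mask"]);print(t,round(m["score"],2),m["bbox"],xs.mean(),ys.mean())
        except Exception as e: print(t,e)
E
```

```text
pics
{'time': 0.0, 'q': array([-1.22391581e+00,  2.64809915e-01,  1.60539981e+00,  3.66663101e-06,
        1.27369744e+00, -3.69195497e-02]), 'joint_vel': array([-0.000689  ,  0.00056653, -0.00085321, -0.00027807,  0.00048522,
        0.00069633]), 'joint_torque': array([-4.86880963e-04, -5.15108836e+01, -3.67312396e+01, -1.19086408e-04,
        1.30624854e-02, -1.99839345e-07]), 'tool_pos': array([ 0.25248546, -0.62519719,  0.22990984]), 'tcp_rot': array([-3.08167934e+00, -5.98740430e-01,  5.55356094e-04]), 'wrist_force': array([ 0.41486585, -0.40483191,  0.29718406]), 'torque': array([-0.03184948, -0.04484727,  0.03622675]), 'grip_force': 0.0, 'width': 0.9969314200356922}
scene [[549.78716588   0.         320.67865735]
 [  0.         549.78716588 235.33546618]
 [  0.           0.           1.        ]] [[-0.67357779  0.52409602 -0.52116823 -0.0858675 ]
 [-0.73894778 -0.46245641  0.48999006  0.58649448]
 [ 0.01578425  0.71516253  0.69877995  0.85671925]
 [ 0.          0.          0.          1.        ]] ['color', 'intrinsics', 'world_from_camera', 'shot']
stove 0.85 [292.6, 147.9, 
[... 1488 characters left out ...]
0.71 [388.8, 201.0, 403.1, 211.0] 395.9874213836478 204.83647798742138
egg_box 0.97 [260.9, 252.2, 339.4, 302.0] 298.6795189246551 271.14396887159535
timer 0.68 [361.3, 261.1, 390.2, 292.7] 376.8352668213457 278.62180974477957
timer 0.59 [271.1, 185.1, 405.2, 273.4] 338.8208013851101 224.00989364333415
mug 0.64 [279.5, 279.5, 327.3, 343.9] 302.8934135977337 312.0601983002833
mug 0.41 [362.3, 261.4, 391.9, 295.7] 376.7710109622412 278.252131546894
pin_top 0.82 [272.0, 184.7, 406.6, 273.5] 338.8698290810007 223.64119395590785
support_prong 0.62 [271.3, 185.6, 407.0, 276.0] 338.7293668391229 224.22333086967234
support_prong 0.58 [293.1, 193.5, 376.8, 237.1] 334.02554908112955 217.47736441057822
```

```bash
python3 - <<'E'
import cv2,numpy as np
a=cv2.imread("pics/scene0.png")[140:320,180:490];b=cv2.imread("pics/side0.png")[175:355,245:425]
a=cv2.resize(a,None,fx=2.58,fy=2.58,interpolation=3)[:460];
b=cv2.resize(b,None,fx=4,fy=4,interpolation=3)[:400]
cv2.imwrite("pics/sceneC.png",a);cv2.imwrite("pics/sideC.png",b)
E
```

```text
(no output)
```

View pics/sceneC.png

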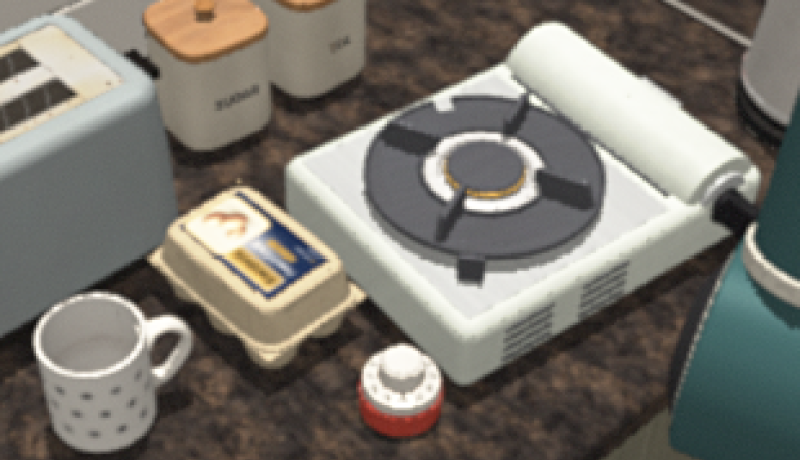

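View pics/sideC.png

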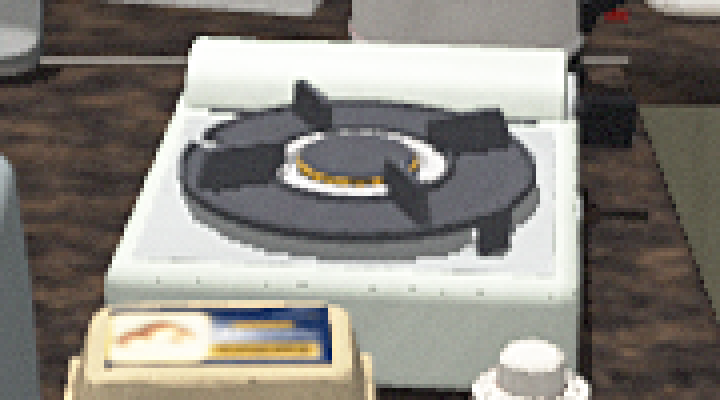

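The crops show the notch as a light gap at the support's far rim, at scene ≈(350.5,180). The dark tongue is at scene ≈(362,244) and side ≈(368.5,232). The four prongs are clear, and the gripper is well away. Next I'll fit the support centre and the angles.

```bash
cat > h.py <<'E'
import numpy as np,cv2
from workcell import status, read_camera, masks_of
from scipy.optimize import minimize
from scipy.spatial.transform import Rotation as R
def proj(P,p,W=None):
    W=p["world_from_camera"] if W is None else W
    c=(np.asarray(P)-W[:3,3])@W[:3,:3]; c=c*[1,-1,-1]; u=c@p["intrinsics"].T
    return u[:,:2]/u[:,2:]
def back(uv,z,p,W=None):
    W=p["world_from_camera"] if W is None else W
    d=np.linalg.solve(p["intrinsics"],[uv[0],uv[1],1])*[1,-1,-1]; d=W[:3,:3]@d
    return W[:3,3]+d*(z-W[2,3])/d[2]
t=np.linspace(0,2*np.pi,73)
def ring(c,r,z): return np.c_[c[0]+r*np.cos(t),c[1]+r*np.sin(t),0*t+z]
E
python3 - <<'E'
from h import *
ps={n:read_camera(n) for n in ["scene","side"]}
ms={n:masks_of(ps[n],"pan_support")[0]["mask"] for n in ps}
def model(c,n):
    im=np.zeros((480,640),np.uint8); 
    uv=np.vstack([proj(ring(c,.1,z),ps[n]) for z in (.087,.080)])
    cv2.fillPoly(im,[np.round(cv2.convexHull(uv.astype(np.float32))*16).astype(int)],1,shift=4); return im>0
def hull(m):
    im=np.zeros((480,640),np.uint8);q=np.argwhere(m)[:,::-1].astype(np.int32)
    return m
def cost(c,ns):
    s=0
    for n in ns:
        a=model(c,n);b=ms[n]; s-= (a&b).sum()/(a|b).sum()
    return s
for ns in (["scene"],["side"],["scene","side"]):
    c0=back((367.5,209),.087,ps["scene"])[:2]
    r=minimize(cost,c0,args=(ns,),method="Nelder-Mead",options=dict(initial_simplex=c0+np.array([[0,0],[.01,0],[0,.01]])))
    print(ns,r.x,r.fun); c=r.x
for n,uv,z in [("scene",(350.5,180),.083),("scene",(362,240),.098),("scene",(362,248),.072),("side",(368.5,228),.098),("side",(368.5,237.5),.072),("side",(297.5,211.5),.083)]:
    q=back(uv,z,ps[n])[:2]-c; print(n,uv,np.hypot(*q),np.degrees(np.arctan2(q[1],q[0])))
E
```

```text
['scene'] [ 0.49140844 -0.09092567] -0.7403630430348767
['side'] [ 0.49061154 -0.09244843] -0.7805860805860806
['scene', 'side'] [ 0.49104898 -0.09133291] -1.5085672711676135
scene (350.5, 180) 0.09405612191979068 -21.794326466725558
scene (362, 240) 0.11972797368304586 128.38877087508533
scene (362, 248) 0.11595971385972777 129.06888017476382
side (368.5, 228) 0.12394817814436167 124.8902313888853
side (368.5, 237.5) 0.11711645834499712 128.26071288891282
side (297.5, 211.5) 0.08657074046793908 -20.86568230413309
```

View pics/scene0.png

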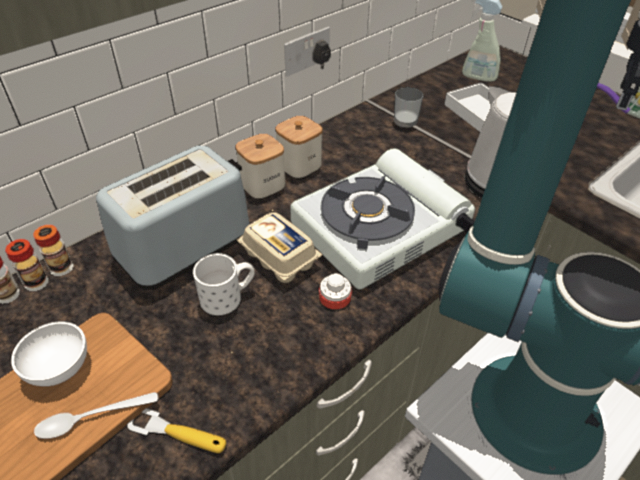

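```bash
python3 - <<'E'
from h import *
s=status.read_state(); M=R.from_rotvec(s["tcp_rot"]).as_matrix(); print(M)
p=read_camera("wrist");print(p["intrinsics"],p["mount"])
d=np.array([.491,-.091,.25])-s["tool_pos"];print(M.T@d)
E
```

```text
[[ 9.27255279e-01  3.74429764e-01  8.06619832e-06]
 [ 3.74429763e-01 -9.27255279e-01  2.89029472e-05]
 [ 1.83015487e-05 -2.37801857e-05 -1.00000000e+00]]
[[410.32500395   0.         316.92674659]
 [  0.         410.32500395 244.57677625]
 [  0.           0.           1.        ]] [[-1.84817190e-04  9.65752222e-01  2.59466012e-01  6.52182367e-02]
 [ 9.99999786e-01  1.55570751e-05  6.54393494e-04  1.31773239e-03]
 [ 6.27945439e-04  2.59466077e-01 -9.65752018e-01 -1.42489916e-01]
 [ 0.00000000e+00  0.00000000e+00  0.00000000e+00  1.00000000e+00]]
[ 0.42119756 -0.40675699 -0.01870919]
```

The teal body at the right is the robot arm. The path from the TCP to the stove looks clear, with the kettle behind it.

Request:
{"op": "drive_tool", "data": {
  "rows": [
    [0,0,0,0.015,-0.014,-0.02,1],
    [0,0,0,0.029,-0.028,-0.01,1],
    [0,0,0,0.029,-0.028,0,1],
    [0,0,0,0.029,-0.028,0,1],
    [0,0,0,0.029,-0.028,0,1],
    [0,0,0,0.029,-0.028,0,1],
    [0,0,0,0.029,-0.028,0,1],
    [0,0,0,0.029,-0.028,0,1]
  ]
}}

```text
time: 1.92
tool_pos: [0.3766, -0.3478, 0.2615]
tcp_rot: [3.084, 0.598, 0.001]
wrist_force: [0.8, -0.3, 0.3]
width: 1.001
grip_force: 0.0
```

Request:
{"op": "drive_tool", "data": {
  "rows": [
    [0,0,0,0.029,-0.028,0,1],
    [0,0,0,0.029,-0.028,0,1],
    [0,0,0,0.029,-0.028,0,1],
    [0,0,0,0.029,-0.028,0,1],
    [0,0,0,0.029,-0.028,0,1],
    [0,0,0,0.029,-0.028,0,1],
    [0,0,0,0.029,-0.029,0,1],
    [0,0,0,0,0,0,1]
  ]
}}

```text
time: 2.58
tool_pos: [0.4928, -0.0846, 0.2617]
tcp_rot: [-3.079, -0.608, -0.004]
wrist_force: [-0.1, -0.5, 0.2]
width: 1.005
grip_force: 0.0
```

```bash
cat >> h.py <<'E'
def wrist():
    s=status.read_state(); T=np.eye(4);T[:3,:3]=R.from_rotvec(s["tcp_rot"]).as_matrix();T[:3,3]=s["tool_pos"]
    p=read_camera("wrist"); p["world_from_camera"]=T@p["mount"]; return s,p
E
python3 - <<'E'
from h import *
s,p=wrist(); print(s["q"],s["tool_pos"],s["wrist_force"])
im=p["color"][:,:,::-1].copy();cv2.imwrite("pics/w1.png",im)
np.save("w1.npy",p["world_from_camera"])
M=p["world_from_camera"]
print(proj([[.491,-.091,.087],[.591,-.091,.087],[.491,.009,.087]],p))
E
```

```text
[-0.22251132 -0.09083721  1.93155852  0.00395934  1.29956574  0.95709651] [ 0.4928122  -0.08461336  0.26166021] [-0.07699309 -0.47957794  0.24586283]
[[322.65332882 225.8673392 ]
 [375.0005181  102.37917548]
 [202.31282101 177.33596992]]
```

View pics/w1.png

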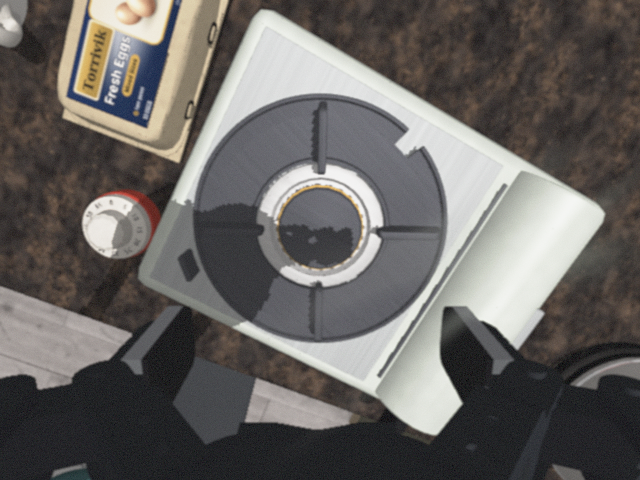

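The wrist view shows the support ring centred near (320,218), with the notch at about (412,140) and the tongue at about (190,265). The prongs are at (320,130), (405,230), (318,310) and (230,230).

```bash
python3 - <<'E'
from h import *
from scipy.optimize import least_squares
s,p=wrist(); g=cv2.cvtColor(p["color"],cv2.COLOR_RGB2GRAY).astype(np.float32)
c=np.array([.491,-.088])
# rim: along each ray, strongest dark->bright near r=.1, on unshaded side
for it in range(3):
    pts=[]
    for a in np.radians(np.arange(0,360,2)):
        r=np.arange(.09,.112,.0004); P=np.c_[c[0]+r*np.cos(a),c[1]+r*np.sin(a),0*r+.087]
        uv=proj(P,p).astype(np.float32); v=cv2.remap(g,uv[:,:1],uv[:,1:],1)[:,0]
        d=np.gradient(cv2.GaussianBlur(v[:,None],(1,9),0)[:,0]); k=d.argmax()
        if d[k]>5 and 3<k<len(r)-4: pts.append(P[k,:2])
    pts=np.array(pts)
    f=least_squares(lambda x:np.hypot(*(pts-x[:2]).T)-x[2],[*c,.1],loss="soft_l1",f_scale=.0005); c=f.x[:2]
    print(f.x,len(pts),np.abs(f.fun).mean())
th=np.arange(-180,180,.5)
def prof(r,z): 
    a=np.radians(th);uv=proj(np.c_[c[0]+r*np.cos(a),c[1]+r*np.sin(a),0*a+z],p).astype(np.float32)
    return cv2.remap(g,uv[:,:1],uv[:,1:],1)[:,0]
for r in (.089,.093,.096):
    v=prof(r,.087); b=th[v>140]; print(r,b)
v=prof(.111,.098); print("tongue",th[(v<75)&(th>90)&(th<170)])
v=prof(.112,.072); print("tongue lo",th[(v<75)&(th>90)&(th<170)])
for a in (-50,-25,0): print()
# collar/burner check: burner cap ring; prong tops dark
for r in (.06,.075,.085):
  print("prong",r,[ (x,int(y)) for x,y in zip(th,prof(r,.110)) if y<48][:120:3])
E
```

```text
[ 0.48884298 -0.08926182  0.10038246] 177 0.00017285672867605557
[ 0.4888357  -0.08925264  0.10039804] 176 7.968417430581765e-05
[ 0.48882942 -0.08925164  0.10039992] 176 7.875364426808757e-05
0.089 [-27.  -26.5 -26.  -25.5 -25.  -24.5 -24.  -23.5 -23.  -22.5 -22.  -21.5
 -21.  -20.5 -20.  -19.5 -19.  -18.5]
0.093 [-27.  -26.5 -26.  -25.5 -25.  -24.5 -24.  -23.5 -23.  -22.5 -22.  -21.5
 -21.  -20.5 -20.  -19.5 -19. ]
0.096 [-28.  -27.5 -27.  -26.5 -26.  -25.5 -25.  -24.5 -24.  -23.5 -23.  -22.5
 -22.  -21.5 -21.  -20.5 -20.  -19.5 -19. ]
tongue [123.  123.5 124.  124.5 125.  125.5 126.  126.5 127.  127.5 128.  128.5
 129.  129.5 130.  130.5 131.  131.5 132.  132.5 133.  133.5 157.5 158.
 158.5 159.  159.5 160.  160.5 161.  161.5 162.  162.5 163.  166.  166.5
 167.  167.5 168.  168.5 169.  169.5]
tongue lo [124.  124.5 125.  125.5 126.  126.5 127.  127.5 128.  128.5 129.  129.5
 130.  130.5 131.  131.5 132.  132.5 133.  133.5 134. ]



prong 0.06 [(np.float64(106.5), 46)]
prong 0.075 []
prong 0.085 []
```

Request:
{"op": "drive_tool", "data": {
  "rows": [
    [0,0,0,-0.0054,0.0028,0,1],
    [0,0,6.5,0,0,0.015,1],
    [0,0,6.5,0,0,0.015,1],
    [0,0,6.5,0,0,0.015,1],
    [0,0,6.5,0,0,0.015,1],
    [0,0,6.5,0,0,0.015,1],
    [0,0,6.5,0,0,0.015,1],
    [0,0,6.0,0,0,0.012,1]
  ]
}}

```text
time: 3.35
tool_pos: [0.4853, -0.0978, 0.1581]
tcp_rot: [3.075, -0.64, -0.002]
wrist_force: [0.6, 0.1, -0.5]
width: 1.001
grip_force: 0.0
```

Request:
{"op": "drive_tool", "data": {
  "rows": [
    [0,0,0,0,0,0,1],
    [0,0,0,0,0,0,1]
  ]
}}

```text
time: 3.52
tool_pos: [0.4855, -0.0971, 0.1587]
tcp_rot: [3.078, -0.626, -0.003]
wrist_force: [0.2, 0.2, 0.3]
width: 1.0
grip_force: 0.0
```

```bash
cat >> h.py <<'E'
C=np.array([.4888,-.0893])
def pose(s=None):
    s=s or status.read_state();M=R.from_rotvec(s["tcp_rot"]).as_matrix()
    e=M.T@np.r_[C-s["tool_pos"][:2],0]
    print("pos",s["tool_pos"].round(4),"fingerline",np.degrees(np.arctan2(M[1,1],M[0,1])).round(1)%180,"tilt",M[:,2].round(4),"to centre tool xy",e.round(4),"q6",s["q"][5].round(3),"F",s["wrist_force"].round(1),s["torque"].round(2),"t",s["time"])
E
python3 -c "
from h import *
pose()"
python3 - <<'E'
from h import *
p=read_camera("side");cv2.imwrite("pics/side2.png",cv2.resize(p["color"][130:280,235:425,::-1],None,fx=4,fy=4,interpolation=3))
E
```

```text
pos [ 0.4855 -0.0971  0.1587] fingerline 67.0 tilt [-2.e-03  1.e-04 -1.e+00] to centre tool xy [ 0.     -0.0085 -0.    ] q6 1.725 F [0.2 0.2 0.3] [ 0.   -0.05 -0.02] t 3.5167
```

View pics/side2.png

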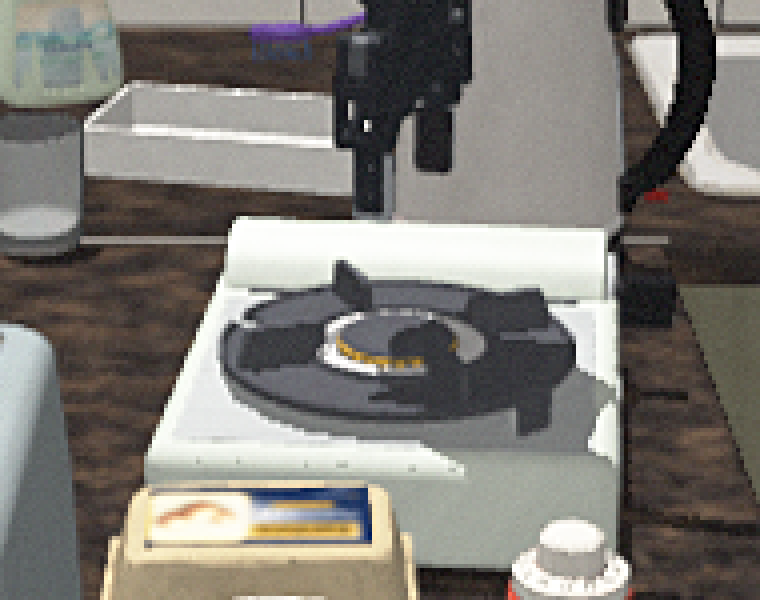

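The gripper is above the support, fingers clear and in the gap between prongs. I'll centre it, then descend.

Request:
{"op": "drive_tool", "data": {
  "rows": [
    [0,0,0,0,-0.0085,0,1],
    [0,0,0,0,0,0.015,1],
    [0,0,0,0,0,0.015,1],
    [0,0,0,0,0,0.01,1],
    [0,0,0,0,0,0,1],
    [0,0,0,0,0,0,1]
  ]
}}

```text
time: 4.07
tool_pos: [0.49, -0.0874, 0.1193]
tcp_rot: [-3.079, 0.625, 0.001]
wrist_force: [0.6, -0.2, 0.7]
width: 0.997
grip_force: 0.0
```

```bash
python3 -c "
from h import *
pose()"
```

```text
pos [ 0.49   -0.0874  0.1193] fingerline 67.0 tilt [-5.e-04  2.e-04 -1.e+00] to centre tool xy [-0.0004  0.0022  0.    ] q6 1.745 F [ 0.6 -0.2  0.7] [-0.    0.   -0.02] t 4.0667
```

Request:
{"op": "drive_tool", "data": {
  "rows": [
    [0,0,0,0,0.002,0.01,1],
    [0,0,0,0,0,0.01,1],
    [0,0,0,0,0,0.008,1],
    [0,0,0,0,0,0.005,1],
    [0,0,0,0,0,0.003,1],
    [0,0,0,0,0,0,1],
    [0,0,0,0,0,0,1]
  ]
}}

```text
time: 4.65
tool_pos: [0.4892, -0.0895, 0.0831]
tcp_rot: [-3.078, 0.627, 0.001]
wrist_force: [0.5, 1.0, 0.3]
width: 1.001
grip_force: 0.0
```

```bash
python3 - <<'E'
from h import *
pose()
p=read_camera("side");cv2.imwrite("pics/side3.png",cv2.resize(p["color"][150:280,255:425,::-1],None,fx=4,fy=4,interpolation=3))
E
```

```text
pos [ 0.4892 -0.0895  0.0831] fingerline 67.0 tilt [-5.e-04  1.e-04 -1.e+00] to centre tool xy [-0.0004 -0.      0.    ] q6 1.741 F [0.5 1.  0.3] [-0.01 -0.01  0.  ] t 4.65
```

View pics/side3.png

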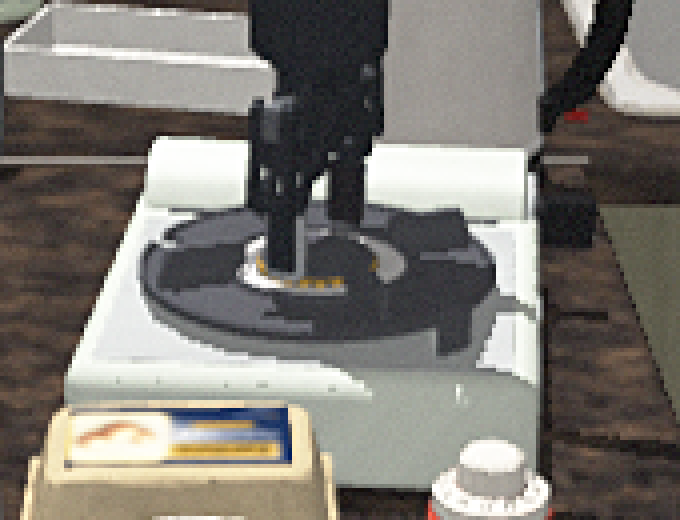

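A fingertip is over the collar and between the prongs, with no contact. Now I'll turn it anticlockwise.

Request:
{"op": "drive_tool", "data": {
  "rows": [
    [0,0,-5,0,0,0,1],
    [0,0,-6,0,0,0,1],
    [0,0,-6,0,0,0,1],
    [0,0,-6,0,0,0,1],
    [0,0,-6,0,0,0,1],
    [0,0,-6,0,0,0,1],
    [0,0,-6,0,0,0,1],
    [0,0,-6,0,0,0,1]
  ]
}}

```text
time: 5.37
tool_pos: [0.49, -0.0895, 0.0839]
tcp_rot: [3.071, 0.66, 0.002]
wrist_force: [0.4, 0.6, 0.4]
width: 0.999
grip_force: 1.0
```

```bash
python3 -c "
from h import *
pose()"
```

```text
pos [ 0.49   -0.0895  0.0839] fingerline 114.3 tilt [ 1.5e-03 -1.0e-04 -1.0e+00] to centre tool xy [-0.001  -0.0007 -0.    ] q6 0.916 F [0.4 0.6 0.4] [ 0.1  -0.1  -0.09] t 5.3667
```

Request:
{"op": "drive_tool", "data": {
  "rows": [
    [0,0,-6.5,0,0,0,1],
    [0,0,-6.5,0,0,0,1],
    [0,0,-6.5,0,0,0,1],
    [0,0,-6.5,0,0,0,1],
    [0,0,-6.5,0,0,0,1],
    [0,0,-6.5,0,0,0,1],
    [0,0,-6.5,0,0,0,1],
    [0,0,-6.5,0,0,0,1]
  ]
}}

```text
time: 6.03
tool_pos: [0.4906, -0.0891, 0.0841]
tcp_rot: [2.47, 1.939, 0.004]
wrist_force: [3.5, 2.2, -0.5]
width: 0.997
grip_force: 1.4
```

Request:
{"op": "drive_tool", "data": {
  "rows": [
    [0,0,-6.5,0,0,0,1],
    [0,0,-6.5,0,0,0,1],
    [0,0,-6.5,0,0,0,1],
    [0,0,-6.5,0,0,0,1],
    [0,0,-6.5,0,0,0,1],
    [0,0,-5,0,0,0,1],
    [0,0,-3,0,0,0,1],
    [0,0,0,0,0,0,1]
  ]
}}

```text
time: 6.7
tool_pos: [0.4899, -0.0893, 0.0839]
tcp_rot: [1.651, 2.672, 0.001]
wrist_force: [0.1, 0.8, 0.7]
width: 0.999
grip_force: 0.1
```

```bash
python3 - <<'E'
from h import *
pose()
s,p=wrist();cv2.imwrite("pics/w4.png",p["color"][:,:,::-1])
a=np.radians(128.6); print("pin px",proj([[C[0]+.1*np.cos(a),C[1]+.1*np.sin(a),.083],[*C,.087]],p))
E
```

```text
pos [ 0.4899 -0.0893  0.0839] fingerline 26.6 tilt [ 0.0012  0.     -1.    ] to centre tool xy [ 0.0005 -0.0009 -0.    ] q6 -0.695 F [0.1 0.8 0.7] [-0.02 -0.02  0.05] t 6.7
pin px [[249.16709168  22.83660575]
 [315.47712258 313.69465158]]
```

View pics/w4.png

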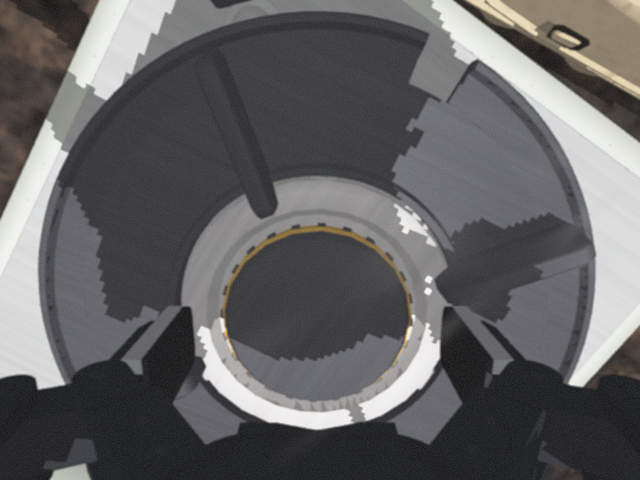

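The support has turned. The notch is now at ≈(440,68) and the pin side is at the top of the view. Next I'll measure the notch angle.

```bash
cat >> h.py <<'E'
th=np.arange(-180,180,.25)
def prof(g,p,r,z,c=C):
    a=np.radians(th);uv=proj(np.c_[c[0]+r*np.cos(a),c[1]+r*np.sin(a),0*a+z],p).astype(np.float32)
    return cv2.remap(g,uv[:,:1],uv[:,1:],1)[:,0]
E
python3 - <<'E'
from h import *
s,p=wrist()
for uv in [(430,38),(472,65),(412,88),(447,102),(430,95)]:
    q=back(uv,.087,p)[:2]-C; print(uv,np.hypot(*q),np.degrees(np.arctan2(q[1],q[0])))
E
```

```text
(430, 38) 0.09902939139374417 95.48272663227904
(472, 65) 0.09797085249804005 86.30431747924666
(412, 88) 0.08377219720232751 94.9311053705887
(447, 102) 0.08494484714421802 86.63401335570937
(430, 95) 0.0842044787171164 90.67293830419453
```

Request:
{"op": "drive_tool", "data": {
  "rows": [
    [0,0,-5,0,0,0,1],
    [0,0,-6,0,0,0,1],
    [0,0,-6,0,0,0,1],
    [0,0,-6,0,0,0,1],
    [0,0,-5,0,0,0,1],
    [0,0,-3,0,0,0,1],
    [0,0,-2,0,0,0,1],
    [0,0,0,0,0,0,1]
  ]
}}

```text
time: 7.47
tool_pos: [0.489, -0.0895, 0.0833]
tcp_rot: [-0.827, -3.03, 0.0]
wrist_force: [-0.7, 1.2, 0.0]
width: 0.997
grip_force: 0.4
```

```bash
python3 - <<'E'
from h import *
pose()
s,p=wrist();cv2.imwrite("pics/w5.png",p["color"][:,:,::-1]);np.save("w5.npy",p["world_from_camera"])
a=np.radians(128.6); print("pin px",proj([[C[0]+.1*np.cos(a),C[1]+.1*np.sin(a),.083],[*C,.087]],p))
E
```

```text
pos [ 0.489  -0.0895  0.0833] fingerline 59.5 tilt [-4.e-04  1.e-04 -1.e+00] to centre tool xy [0.0003 0.     0.    ] q6 -1.269 F [-0.7  1.2  0. ] [ 0.06  0.11 -0.03] t 7.4667
pin px [[432.12672857  39.75179116]
 [319.73118392 315.91275097]]
```

View pics/w5.png

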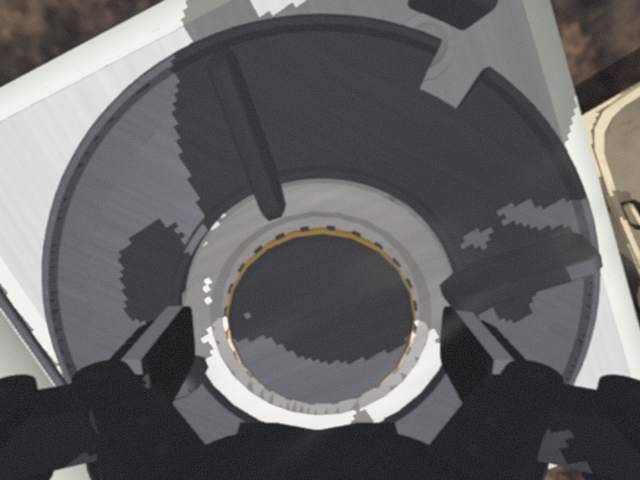

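The pin, a faint round at ≈(430,45), is just entering the notch. The notch's inner edge runs from (420,88) to (460,107), so it has a little farther to turn.

```bash
python3 - <<'E'
from h import *
s,p=wrist()
for uv in [(443,38),(487,68),(420,88),(460,107),(440,98)]:
    q=back(uv,.087,p)[:2]-C; print(uv,np.hypot(*q),np.degrees(np.arctan2(q[1],q[0])))
for z in(.072,.083):
  for uv in ((411,6),(495,18),(430,45)):
    q=back(uv,z,p)[:2]-C; print(uv,np.hypot(*q),np.degrees(np.arctan2(q[1],q[0])))
im=p["color"][0:130,370:530,::-1]; cv2.imwrite("pics/w5c.png",cv2.resize(im,None,fx=4.6,fy=4.6,interpolation=2))
E
```

```text
(443, 38) 0.10049210523839555 127.19508651760394
(487, 68) 0.09941542519319505 117.53871915984823
(420, 88) 0.08474371781401906 127.35125469245875
(460, 107) 0.08560905649116446 117.65686841942714
(440, 98) 0.08473995082974496 122.45370801474962
(411, 6) 0.1103114182976583 133.25960085521348
(495, 18) 0.11825038640206272 119.31058415686961
(430, 45) 0.10131692006663902 127.43542840519977
(411, 6) 0.10682312493714262 133.98041785176054
(495, 18) 0.11375704077631851 120.50073510225388
(430, 45) 0.09832046548651324 128.47425286972899
```

View pics/w5c.png

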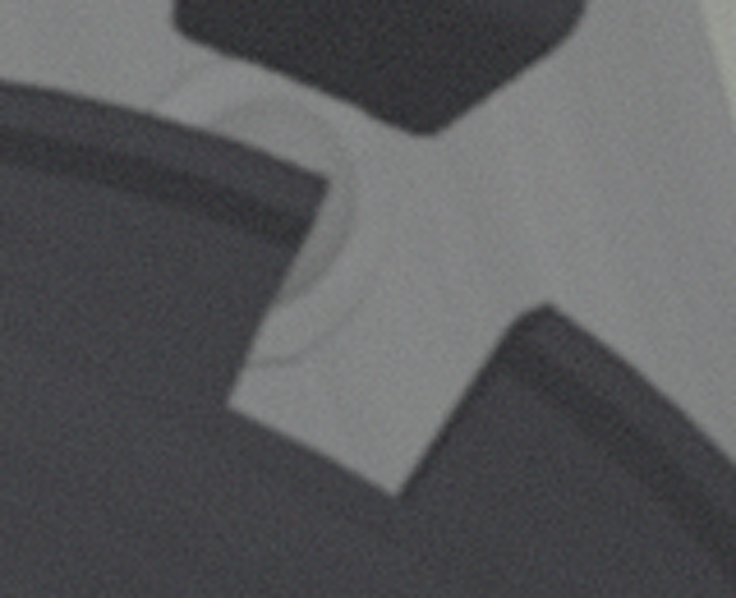

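Request:
{"op": "drive_tool", "data": {
  "rows": [
    [0,0,-2,0,0,0,1],
    [0,0,-2,0,0,0,1],
    [0,0,-1,0,0,0,1],
    [0,0,-1,0,0,0,1],
    [0,0,0,0,0,0,1],
    [0,0,0,0,0,0,1]
  ]
}}

```text
time: 8.07
tool_pos: [0.4893, -0.0895, 0.0833]
tcp_rot: [-0.668, -3.07, 0.0]
wrist_force: [-1.4, 0.8, -0.6]
width: 1.0
grip_force: 0.6
```

```bash
python3 - <<'E'
from h import *
pose()
s,p=wrist();u=proj([[C[0]+.1*np.cos(np.radians(128.6)),C[1]+.1*np.sin(np.radians(128.6)),.083]],p)[0]
x,y=max(int(u[0])-80,0),max(int(u[1])-40,0); print(x,y)
cv2.imwrite("pics/w6c.png",cv2.resize(p["color"][y:y+130,x:x+160,::-1],None,fx=4.6,fy=4.6,interpolation=2))
g=cv2.cvtColor(p["color"],cv2.COLOR_RGB2GRAY).astype(np.float32)
for r in (.087,.089,.092): 
    v=prof(g,p,r,.087); k=(th>105)&(th<155);b=th[k&(v>105)];print(r,b.min() if len(b) else 0,b.max() if len(b) else 0,len(b))
E
```

```text
pos [ 0.4893 -0.0895  0.0833] fingerline 65.4 tilt [-1.e-04 -0.e+00 -1.e+00] to centre tool xy [ 0.0005 -0.      0.    ] q6 -1.373 F [-1.4  0.8 -0.6] [ 0.1   0.2  -0.05] t 8.0667
381 13
0.087 124.75 133.5 36
0.089 124.75 133.5 36
0.092 124.75 133.5 34
```

View pics/w6c.png

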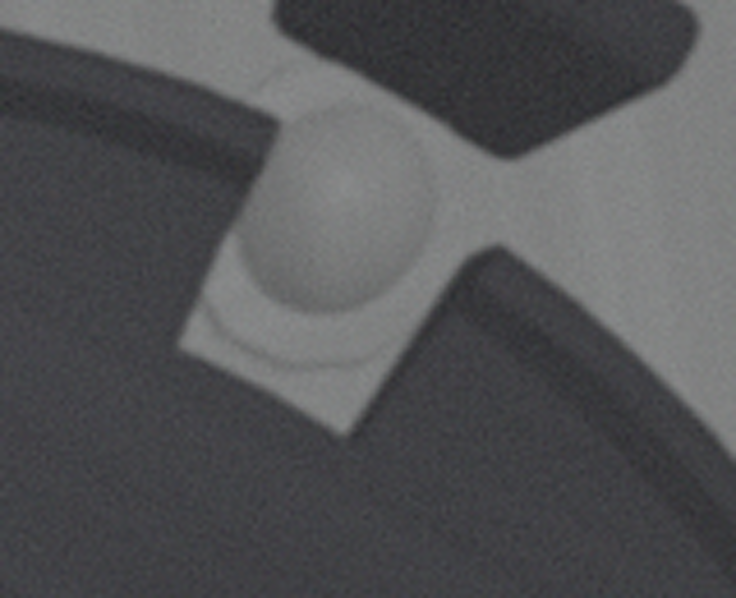

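The pin's dome now sits within the notch, about 1 mm off centre at most, which is inside the 3 mm guide range. I'll back off a touch, rise, and turn the fingers over two opposite prongs to press.

Request:
{"op": "drive_tool", "data": {
  "rows": [
    [0,0,2,0,0,0,1],
    [0,0,1,0,0,0,1],
    [0,0,0,0,0,-0.01,1],
    [0,0,0,0,0,-0.015,1],
    [0,0,0,0,0,-0.015,1],
    [0,0,0,0,0,0,1],
    [0,0,0,0,0,0,1]
  ]
}}

```text
time: 8.7
tool_pos: [0.4907, -0.0899, 0.1249]
tcp_rot: [0.746, 3.048, -0.0]
wrist_force: [-0.9, 0.6, -1.1]
width: 1.0
grip_force: 0.0
```

Request:
{"op": "drive_tool", "data": {
  "rows": [
    [0,0,-5,0,0,0,1],
    [0,0,-5,0,0,0,1],
    [0,0,-5,0,0,0,1],
    [0,0,-4,0,0,0,1],
    [0,0,-2.5,0,0,0,1],
    [0,0,0,0,0,0,1],
    [0,0,0,0,0,0,1]
  ]
}}

```text
time: 9.28
tool_pos: [0.4887, -0.0894, 0.1225]
tcp_rot: [-0.167, -3.136, -0.0]
wrist_force: [-0.6, -0.1, -0.0]
width: 0.997
grip_force: 0.0
```

```bash
python3 - <<'E'
from h import *
pose()
s,p=wrist()
g=cv2.cvtColor(p["color"],cv2.COLOR_RGB2GRAY).astype(np.float32)
for r in (.087,.089,.092): 
    v=prof(g,p,r,.087); k=(th>105)&(th<155);b=th[k&(v>105)];print(r,b.min() if len(b) else 0,b.max() if len(b) else 0,len(b))
E
```

```text
pos [ 0.4887 -0.0894  0.1225] fingerline 83.9 tilt [-1.3e-03  3.0e-04 -1.0e+00] to centre tool xy [-0.0001  0.0001 -0.    ] q6 -1.696 F [-0.6 -0.1 -0. ] [-0.01 -0.03  0.02] t 9.2833
0.087 125.0 133.0 33
0.089 125.0 133.5 35
0.092 125.0 127.25 10
```

Request:
{"op": "drive_tool", "data": {
  "rows": [
    [0,0,0,0,0,0.01,1],
    [0,0,0,0,0,0.01,1],
    [0,0,0,0,0,0.003,1],
    [0,0,0,0,0,0.002,1],
    [0,0,0,0,0,0.002,1],
    [0,0,0,0,0,0,1]
  ]
}}

```text
time: 9.83
tool_pos: [0.4887, -0.0893, 0.0958]
tcp_rot: [-0.165, -3.136, -0.0]
wrist_force: [-0.4, 0.3, 0.2]
width: 0.997
grip_force: 0.0
```

Request:
{"op": "drive_tool", "data": {
  "rows": [
    [0,0,0,0,0,0.002,1],
    [0,0,0,0,0,0.002,1],
    [0,0,0,0,0,0,1]
  ]
}}

```text
time: 10.08
tool_pos: [0.4894, -0.0895, 0.0926]
tcp_rot: [0.165, 3.137, -0.0]
wrist_force: [-1.9, 1.8, 3.4]
width: 1.0
grip_force: 1.5
```

Contact. I'll keep pressing in small steps.

Request:
{"op": "drive_tool", "data": {
  "rows": [
    [0,0,0,0,0,0.002,1],
    [0,0,0,0,0,0.002,1],
    [0,0,0,0,0,0,1]
  ]
}}

```text
time: 10.33
tool_pos: [0.4895, -0.0895, 0.0886]
tcp_rot: [0.165, 3.137, -0.0]
wrist_force: [-2.8, 1.1, 3.1]
width: 0.998
grip_force: 1.8
```

Request:
{"op": "drive_tool", "data": {
  "rows": [
    [0,0,0,0,0,0.002,1],
    [0,0,0,0,0,0.002,1],
    [0,0,0,0,0,0,1]
  ]
}}

```text
time: 10.58
tool_pos: [0.4896, -0.0896, 0.0864]
tcp_rot: [-0.165, -3.137, 0.0]
wrist_force: [-7.7, 2.2, 16.1]
width: 1.001
grip_force: 7.9
```

Request:
{"op": "drive_tool", "data": {
  "rows": [
    [0,0,0,0,0,0.0015,1],
    [0,0,0,0,0,0,1],
    [0,0,0,0,0,0,1]
  ]
}}

```text
time: 10.83
tool_pos: [0.4898, -0.0896, 0.0862]
tcp_rot: [0.164, 3.137, -0.0]
wrist_force: [-11.2, 3.4, 24.5]
width: 0.998
grip_force: 12.3
```

Request:
{"op": "drive_tool", "data": {
  "rows": [
    [0,0,0,0,0,-0.004,1],
    [0,0,0,0,0,-0.006,1],
    [0,0,0,0,0,-0.02,1],
    [0,0,0,0,0,-0.03,1],
    [0,0,0,0,0,-0.04,1],
    [0,0,0,0,0,-0.04,1],
    [0,0,0,0,0,-0.02,1],
    [0,0,0,0,0,0,1]
  ]
}}

```text
time: 11.5
tool_pos: [0.4934, -0.0905, 0.2496]
tcp_rot: [0.164, 3.125, -0.003]
wrist_force: [0.4, -1.3, -0.2]
width: 0.998
grip_force: 0.0
```

```bash
python3 - <<'E'
from h import *
from scipy.optimize import least_squares
pose()
s,p=wrist();g=cv2.cvtColor(p["color"],cv2.COLOR_RGB2GRAY).astype(np.float32)
for z in (.077,.087):
    c=C.copy()
    for it in range(3):
        pts=[]
        for a in np.radians(np.arange(0,360,2)):
            r=np.arange(.088,.112,.0004); P=np.c_[c[0]+r*np.cos(a),c[1]+r*np.sin(a),0*r+z]
            uv=proj(P,p).astype(np.float32); v=cv2.remap(g,uv[:,:1],uv[:,1:],1)[:,0]
            d=np.gradient(cv2.GaussianBlur(v[:,None],(1,9),0)[:,0]); k=d.argmax()
            if d[k]>4 and 3<k<len(r)-4: pts.append(P[k,:2])
        pts=np.array(pts)
        f=least_squares(lambda x:np.hypot(*(pts-x[:2]).T)-x[2],[*c,.1],loss="soft_l1",f_scale=.0005); c=f.x[:2]
    print(z,f.x,len(pts))
q=read_camera("side")
A=cv2.resize(q["color"][185:250,270:400,::-1],(780,390),interpolation=3)[:300];u=proj([[*C,.08]],p)[0].astype(int)
B=cv2.resize(p["color"][max(u[1]-190,0):u[1]+190,max(u[0]-250,0):u[0]+250,::-1],(390,296))
cv2.imwrite("pics/end.png",np.vstack([A,cv2.copyMakeBorder(B,0,0,0,390,cv2.BORDER_CONSTANT)]))
E
```

```text
pos [ 0.4934 -0.0905  0.2496] fingerline 84.0 tilt [ 0.012  -0.0028 -0.9999] to centre tool xy [ 0.0047  0.0007 -0.0001] q6 -1.697 F [ 0.4 -1.3 -0.2] [-0.01 -0.02  0.04] t 11.5
0.077 [ 0.48934755 -0.08924324  0.10039861] 175
0.087 [ 0.48735351 -0.08902986  0.09721771] 176
```

View pics/end.png

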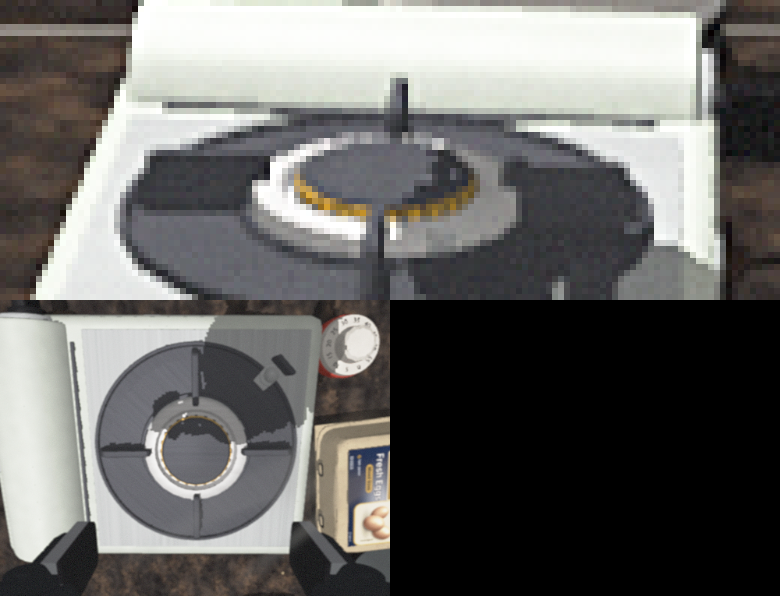

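The plate's radius now fits at z = 77 mm (100.4 mm, the same as it fitted at 87 mm before pressing). The notch is over the pin, the support lies flat on the hob, and the egg box and timer, the loose items in this view, are where they were. I'm handing the job in.

```bash
python3 -c "
from workcell import workorder
print(workorder.finish_job())"
```

```text
the job is handed in; nothing more can be done
None
```

The pan support was turned about 152° anticlockwise until its notch was over the pin, then pressed fully home (upper face measured at 77 mm), and I handed the job in about 11.6 s into the run; no verdict came back.

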